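Clip the battery cover onto the radio and hold it home

ROBOT

A 7-joint arm with a two-finger parallel gripper is mounted at the origin on the work surface. World frame = base frame: x ahead of the robot, y to its left, z up, the work surface at z = 0. Lengths are in m, angles in rad, forces in N, time in s.
With the tool pointing down it reaches from about 0.35 to 0.9 m from the base axis. Payload 8.1 kg.
Tool frame: the origin (TCP) lies at the very end of the fingers, on their centre line; the grasp point (between the pads) lies 19 mm behind it; z points along the fingers, x is the direction in which the jaws open and shut, and the axes are right-handed (so a half turn about z gives the same grasp; the last joint's range is limited). The gripper opens to 85 mm and grips with 20 to 120 N. Pads are 22 mm wide; open, the fingers measure 114 mm over their backs; the gripper's body (76 mm by 85 mm) begins 54 mm behind the grasp point. The pads swing forward as they close: fully open they stand 13 mm farther back than shut.
Start: joints at [-1.252, 0.434, 0.025, 1.573, -0.012, 1.134, -0.075], TCP at [0.256, 0.57, 0.231] pointing down, gripper open.
Joint ranges: [-2.62, 2.62], [-0.44, 2.09], [-1.27, 1.32], [0.08, 2.57], [-1.32, 4.46], [0.12, 2], [-2.74, 2.74]. Speed limits (rad/s): [2.22, 2.22, 3.01, 3.01, 3.14, 3.14, 3.14].

INTERFACE

Orientations are given as [roll, pitch, yaw] about the fixed x, y, z axes, in that order (R = Rz(yaw) Ry(pitch) Rx(roll)).
In Python, from rig import ctrl, cams gives the robot as it stands.
- The arm moves only by the tool send_rows, never from a script. Its argument "increments" is a list of rows, each a list of 2 entries, a list of its own where there are three numbers: the shift along the tool's x, y, z in units of 30 mm (1.0 is 30 mm), then the turn, a rotation vector about the tool's x, y, z in units of 5 degrees (1.0 is 5 degrees). In form: [[[x, y, z], [ax, ay, az]], ...]. A call has exactly 5 rows; each row is the pose to reach, as a shift and turn from the pose measured when the call began, along the tool's axes at that moment; what a row does not reach only later rows make up. A row lasts 1/10 s, in which the tool goes at most 50 mm and 8.59 degrees, less where a joint would pass 70% of its speed; a pose out of reach is approached as far as the arm can. A call with a gripper value outside its range is refused whole. "hand" is the finger opening in mm, from 0 to 85.4, set as the call begins (left out, the last holds). The fingers move at their own pace and stop on an object; "newtons" is the grip in N (left out, the last holds). Time passes only in rows, so rows that repeat a pose let the fingers close, or fill a call up. It gives the time, the measured TCP pose, the force and the opening at its end, in the units of the state.
- ctrl.observe(): the state, without advancing time (a new reading comes with each control period).
- cams.capture(name): name is "side" or "top" or "wrist"; returns (picture, depth): 480x640x3 uint8, blue, green, red; 480x640 float32, m along the optical axis (not along the pixel's ray), 0 where there is no reading.
- cams.camera_params(name): a dict with "camera_matrix" (3x3 intrinsics, pixels), "dist_coeffs" ([k1, k2, p1, p2, k3] as OpenCV has them; the pictures are not rectified), "origin" and "attitude" of the camera in the world; the wrist camera has in their place "T_tool_cam" (4x4, takes a point from camera to tool coordinates, whose origin is the TCP and whose axes are the tool frame's). Camera axes: x right, y up, looking along -z (the intrinsics and any distortion apply to the point x, -y, -z); pixel columns grow to the right and rows downward; lengths in m; the calibration is good to about 2 mm. A picture is of the moment at which its call begins: read the wrist's pose just before it. camera_params takes no time and is no camera call.
- ctrl.finish_job(): hands the job in, once; it reports no verdict.
The state is a dict: "t": time; "joint_pos": joint angles; "qvel": joint speeds; "joint_efforts": joint torques, N m; "tool_pos": TCP position; "orientation": TCP orientation; "wrist_force": force on the tool from outside, world axes, zero at the start; "torque": the same for the moment, N m; "width": finger opening in m.
Only numpy, scipy, OpenCV 4.12 (cv2) and the standard library are available. Lean on these libraries where they do the work, as an engineer would, in place of code of your own. Each camera call takes 0.05 s, during which the arm holds its last target.

TASK

A donated radio lies face down on the sorting table with its battery bay open. Pick up the clip cover that fits the bay (the larger of the two loose covers), set its tongues in the bay and press it straight down until it snaps past the catches and its plate is fully home, flat on the rim. Finish while still holding it pressed firmly down (about 15 N) with the gripper, and leave everything else on the table where it is.

Things in the scene. Friction and masses are not known exactly. Their poses are not given: they have to be found in the camera images.
- radio: Grey plastic radio lying face down, fixed: 160 (x) by 260 (y) by 60 mm high, black carrying handle along its +x side (to x = +114 mm, 36 mm high). Origin: centre of its underside; z up. The battery bay in its top is centred 45 mm from the origin towards +y; vent slots mark the -y end. A 7 mm thick folded aerial lies on top along y at x = +71 mm, up to 68 mm high.
- rim: The raised flat grey rim round the battery bay, part of the radio: outside 92 (x) by 116 (y) mm, inside 74 by 98 mm, its top face 62 mm above the table. The cover's plate lands on it. Origin: centre of the bay, level with the top of the rim; same axes as the radio.
- bay (a point): Centre of the battery bay, level with the rim's top (62 mm above the table), axes as the radio's. 45 degree bevels lead in to a bay of 64 (x) by 88 (y) mm; the cover has 2 mm play in x, 4 in y each way. A sprung round catch on each x side: the beads meet them with the plate 11 mm above the rim, passing takes 8 to 15 N; at about 6 mm up the force suddenly drops and the cover is drawn down and held.
- cover: The right clip cover, loose, grey plastic, 70 g, standing on two tongues. Origin: centre of its foot; z up. Plate 88 (x) by 112 (y) by 4 mm, top 22 mm above the origin; on it a centred grip rib 14 (x) by 50 (y) by 24 mm high. Tongues run along y: 80 mm long, 60 mm over their smooth 6 mm round beads (x), reaching 18 mm below the plate. Its y must lie along the bay's y; a half turn fits too.
- cover_under (a point): Centre of the underside of the right cover's plate, 18 mm above the cover's origin; same axes as the cover. It coincides with point bay when the cover is home.
- odd_cover: A smaller clip cover of another appliance, loose, same look and height (46 mm), plate 56 (x) by 70 (y) mm; does not fit; leave it alone. Origin as the cover's.
- screwdriver: Screwdriver 180 mm long lying between radio and covers; bystander. Origin at its middle, on the table.
- tin: Round metal tin, 94 mm across, 62 mm high; bystander. Origin: centre of its underside.
- jar: Glass jar with brass cap, 68 mm across, 90 mm high; bystander. Origin: centre of its underside.
- mug: Blue mug, 80 mm across, 85 mm high; bystander. Origin: centre of its underside.
Things that resemble listed ones, but are neither listed nor needed, are in the scene too. Leave any blue or red look-alike of the cover alone.

How it is judged:
By the outcome, as a careful person would: the job done as asked, in the order asked, and still so for the second after the job is handed in, while the arm keeps its last pose, push and grip.
It also fails if it takes over 54 s, if anything falls off the work surface, if the arm or the gripper's body presses on something with over 40 N, if the wrist force passes 120 N, or if a joint passes its speed limit or range.

## Working session

There is one attempt and no reset: what is moved stays moved. The work goes in short steps, Python scripts to look and compute and a tool call to move; the robot and the scene stay as the last step left them, time stands still between calls to the robot, and variables do not carry over. Pictures are saved under pics/ and viewed, and the job is handed in when it is done.

Besides the shell and the picture viewer there is one more tool, called after "Call:" by a JSON object that holds its "name" and its "arguments", one argument or row to a line. send_rows: Moves the arm, as the interface text tells. Its arguments: {"type":"object","properties":{"increments":{"type":"array","items":{"type":"array"}},"hand":{"type":"number"},"newtons":{"type":"number"}},"required":["increments"]}

```bash
ls; mkdir -p pics; python3 - <<'E'
from rig import ctrl,cams
import cv2,numpy as np
print(ctrl.observe())
for n in ("top","side","wrist"):
    p=cams.camera_params(n); print(n,p)
for n in ("top","side"):
    im,d=cams.capture(n); cv2.imwrite(f"pics/{n}0.png",im); np.save(f"{n}0.npy",d)
E
```

```text
pics
{'t': 0.0, 'joint_pos': array([-1.25155459,  0.43521858,  0.02496512,  1.57411702, -0.01161116,
        1.13400231, -0.07505662]), 'qvel': array([-0.00044227,  0.0012346 , -0.00020367,  0.00075294,  0.00054069,
        0.00069863,  0.00028211]), 'joint_efforts': array([-1.15332095e-03, -6.70461774e+01,  1.02468565e+00, -3.16221571e+01,
        1.54192653e-02,  1.25431182e-02, -6.02439954e-06]), 'tool_pos': array([0.25573393, 0.56971692, 0.23052091]), 'orientation': array([3.14146119e+00, 1.59478248e-03, 1.14893024e+00]), 'wrist_force': array([ 0.05301499, -0.5496107 , -0.15841876]), 'torque': array([ 0.01379773,  0.04110202, -0.07850222]), 'width': 0.08533815388599325}
top {'camera_matrix': array([[577.00890219,   0.        , 331.86589774],
       [  0.        , 577.00890219, 241.45663088],
       [  0.        ,   0.        ,   1.        ]]), 'dist_coeffs': array([0.057286, 0.      , 0.      , 0.      , 0.      ]), 'origin': array([0.2745206 , 0.00663596, 1.60183721]), 'attitude': array([ 0.13288036,  0.00695001, -1.5832632 ])}
side {'camera_matrix': array([[517.19579678,   0.  
[... 252 characters left out ...]
,  0.75710744]), 'attitude': array([ 0.99165958, -0.02190894, -0.32522311])}
wrist {'camera_matrix': array([[431.1622655 ,   0.        , 315.36434477],
       [  0.        , 431.1622655 , 243.40455879],
       [  0.        ,   0.        ,   1.        ]]), 'dist_coeffs': array([-0.04376053,  0.        ,  0.        ,  0.        ,  0.        ]), 'T_tool_cam': array([[ 9.99999492e-01,  9.39804524e-04, -3.65542306e-04,
         3.94695991e-04],
       [ 7.99080063e-04, -9.59643284e-01, -2.81219005e-01,
        -7.27030941e-02],
       [-6.15081112e-04,  2.81218570e-01, -9.59643547e-01,
        -1.42544553e-01],
       [ 0.00000000e+00,  0.00000000e+00,  0.00000000e+00,
         1.00000000e+00]])}
```

View pics/top0.png

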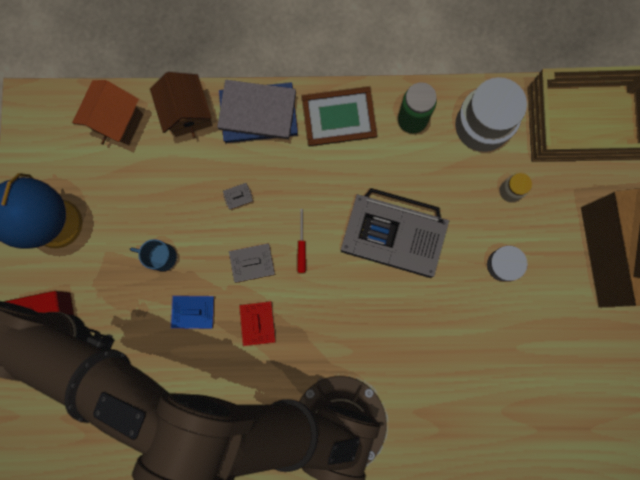

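View pics/side0.png

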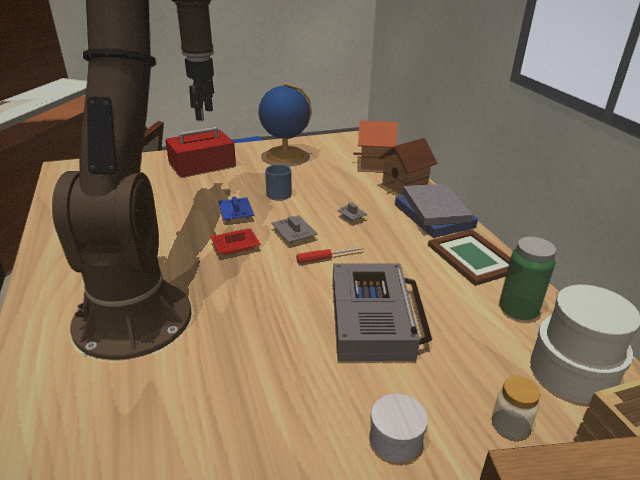

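The top view shows the radio at about (395,235) with its bay on the left at (378,232). The large grey cover is at (252,262), the small one at (238,196), and the screwdriver lies between at x≈302.

```bash
cat > h.py <<'E'
import numpy as np,cv2
from scipy.spatial.transform import Rotation as Ro
from rig import ctrl,cams
def rpy(a): return Ro.from_euler('xyz',a).as_matrix()
def campose(n,st=None):
    p=cams.camera_params(n)
    if n!='wrist': return p,rpy(p['attitude']),np.array(p['origin'])
    T=p['T_tool_cam']; R=rpy(st['orientation'])
    return p,R@T[:3,:3],R@T[:3,3]+st['tool_pos']
def rays(n,uv,st=None):
    p,R,o=campose(n,st)
    q=cv2.undistortPoints(np.float64(uv).reshape(-1,1,2),p['camera_matrix'],p['dist_coeffs'])[:,0]
    d=np.c_[q[:,0],-q[:,1],-np.ones(len(q))]
    return o,d@R.T
def plane(n,uv,z,st=None):
    o,d=rays(n,uv,st); return o+d*((z-o[2])/d[:,2])[:,None]
def cloud(n,depth,st=None):
    v,u=np.mgrid[:480,:640]
    o,d=rays(n,np.c_[u.ravel(),v.ravel()],st)
    P=o+d*depth.ravel()[:,None]; P[depth.ravel()<=0]=np.nan
    return P.reshape(480,640,3)
def proj(n,P,st=None):
    p,R,o=campose(n,st); c=(np.atleast_2d(P)-o)@R; c=c*[1,-1,-1]
    return cv2.projectPoints(c,np.zeros(3),np.zeros(3),p['camera_matrix'],p['dist_coeffs'])[0][:,0]
E
python3 - <<'E'
from h import *
im=cv2.imread('pics/top0.png');d=np.load('top0.npy')
P=cloud('top',d)
def rep(name,box,lo,hi):
    u0,v0,u1,v1=box; m=np.zeros((480,640),np.uint8)
    z=P[...,2]; m[v0:v1,u0:u1]=((z>lo)&(z<hi))[v0:v1,u0:u1]
    n,l,s,c=cv2.connectedComponentsWithStats(m)
    k=1+np.argmax(s[1:,4]); pts=P[l==k][:,:2]
    r=cv2.minAreaRect((pts*1000).astype(np.float32)); print(name,s[k],r,np.median(P[l==k][:,2]))
print('table z',np.nanmedian(P[300:,480:560,2]))
rep('cover',(215,235,285,290),.012,.03)
rep('rib',(215,235,285,290),.036,.06)
rep('odd',(215,175,260,215),.012,.03)
rep('radio',(330,185,460,285),.05,.075)
rep('screw',(285,200,320,280),.006,.05)
for n,c in dict(mug=(158,255)).items(): print(n,P[c[1],c[0]])
E
```

```text
table z 0.0012124227726707515
cover [ 229  244   45   39 1154] ((430.59893798828125, 238.30531311035156), (88.05611419677734, 112.3279800415039), 10.912636756896973) 0.02324358064543286
rib [241 258  19   8 100] ((430.5925598144531, 237.6280059814453), (13.682083129882812, 49.27909469604492), 9.190431594848633) 0.04681904903210565
odd [223 183  29  27 431] ((617.9566650390625, 277.4643249511719), (57.59511184692383, 74.6915283203125), 18.911762237548828) 0.02328135947175114
radio [ 340  194  110   83 5038] ((496.70269775390625, -154.42430114746094), (261.88458251953125, 161.63336181640625), 72.94783782958984) 0.061503556835599826
screw [296 208  12  67 376] ((490.9594421386719, 99.74906921386719), (30.732166290283203, 185.70823669433594), 89.76256561279297) 0.022203303662383433
mug [0.45668278 0.4980806  0.00465713]
```

```bash
cat >> h.py <<'E'
def inc(pos,yaw,n=1):
    st=ctrl.observe(); R=rpy(st['orientation'])
    s=R.T@(np.array(pos)-st['tool_pos'])/.03
    T=rpy([np.pi,0,np.deg2rad(yaw)])
    r=Ro.from_matrix(R.T@T).as_rotvec()/np.deg2rad(5)
    print('t',round(st['t'],2),'pos',st['tool_pos'].round(4),'rpy',np.rad2deg(st['orientation']).round(2),'F',st['wrist_force'].round(2),'w',round(st['width'],4))
    print('shift',s.round(3),'turn',r.round(3))
    return s,r
E
python3 -c "
from h import *
inc([.431,.238,.17],10.5)"
```

```text
t 0.1 pos [0.2557 0.5698 0.2306] rpy [1.7999e+02 8.0000e-02 6.5830e+01] F [ 0.07 -0.12  0.51] w 0.0856
shift [-7.696  9.858  2.032] turn [9.0000e-03 1.4000e-02 1.1067e+01]
```

Call:
{"name": "send_rows", "arguments": {
  "increments": [
    [[-0.77,0.98,0.1],[0,0,1.1]],
    [[-1.54,1.97,0.3],[0,0,2.2]],
    [[-2.31,2.96,0.5],[0,0,3.3]],
    [[-3.08,3.94,0.7],[0,0,4.4]],
    [[-3.85,4.93,1.0],[0,0,5.5]]
  ],
  "hand": 40,
  "newtons": 70
}}

```text
t: 0.6
tool_pos: [0.3438, 0.4024, 0.2006]
orientation: [3.141, 0.001, 0.665]
wrist_force: [1.0, -0.2, 0.0]
width: 0.0401
```

```bash
python3 -c "
from h import *
inc([.431,.238,.17],10.5)"
```

```text
t 0.6 pos [0.3438 0.4024 0.2006] rpy [1.7996e+02 6.0000e-02 3.8110e+01] F [ 0.99 -0.2   0.04] w 0.0401
shift [-1.095  6.105  1.025] turn [0.01  0.01  5.521]
```

Call:
{"name": "send_rows", "arguments": {
  "increments": [
    [[-0.22,1.4,0.2],[0,0,1.2]],
    [[-0.44,2.9,0.5],[0,0,2.5]],
    [[-0.7,4.4,0.8],[0,0,3.9]],
    [[-0.95,5.6,1.0],[0,0,5.1]],
    [[-1.1,6.1,1.02],[0,0,5.52]]
  ]
}}

```text
t: 1.1
tool_pos: [0.4318, 0.2339, 0.1694]
orientation: [3.139, 0.002, 0.175]
wrist_force: [0.5, 0.1, -0.1]
width: 0.04
```

```bash
python3 - <<'E'
from h import *
st=ctrl.observe()
im,d=cams.capture('wrist'); cv2.imwrite('pics/w1.png',im); np.save('w1.npy',d); np.save('w1st.npy',st,allow_pickle=True)
P=cloud('wrist',d,st); z=P[...,2]
for lo,hi in((.014,.032),(.038,.06)):
    m=((z>lo)&(z<hi)&(abs(P[...,0]-.431)<.1)&(abs(P[...,1]-.238)<.09)).astype(np.uint8)
    n,l,s,c=cv2.connectedComponentsWithStats(m); k=1+np.argmax(s[1:,4])
    print(s[k],cv2.minAreaRect((P[l==k][:,:2]*1000).astype(np.float32)),np.median(z[l==k]))
inc([.431,.238,.17],10.5)
E
```

```text
[  248   136   134   159 18403] ((430.2853088378906, 237.91680908203125), (88.48167419433594, 112.58502197265625), 10.695226669311523) 0.021900310544614
[ 305  188   22   77 1655] ((430.1192626953125, 238.12681579589844), (13.630950927734375, 50.00002670288086), 10.258381843566895) 0.045685048298099606
t 1.15 pos [0.4322 0.233  0.1697] rpy [1.7981e+02 8.0000e-02 9.9700e+00] F [ 0.5  -2.08  0.11] w 0.0398
shift [-0.01  -0.169 -0.01 ] turn [ 0.037  0.016 -0.107]
```

View pics/w1.png

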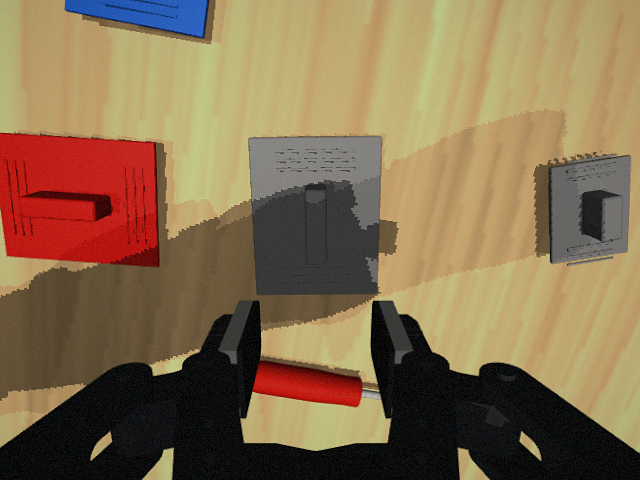

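The wrist view shows the grey cover centred at about (315,215) with its rib between the jaws' lines. Its fit agrees with the top view to within 1 mm.

```bash
python3 -c "
from h import *
inc([.4302,.238,.06],10.6)"
```

```text
t 1.15 pos [0.4322 0.233  0.1697] rpy [1.7981e+02 8.0000e-02 9.9700e+00] F [ 0.5  -2.08  0.11] w 0.0398
shift [-0.032 -0.186  3.657] turn [ 0.037  0.016 -0.127]
```

Call:
{"name": "send_rows", "arguments": {
  "increments": [
    [[-0.03,-0.19,0.9],[0.04,0.02,-0.13]],
    [[-0.03,-0.19,2.0],[0.04,0.02,-0.13]],
    [[-0.03,-0.19,3.0],[0.04,0.02,-0.13]],
    [[-0.03,-0.19,3.5],[0.04,0.02,-0.13]],
    [[-0.03,-0.19,3.66],[0.04,0.02,-0.13]]
  ]
}}

```text
t: 1.65
tool_pos: [0.4288, 0.2385, 0.0583]
orientation: [3.141, 0.003, 0.187]
wrist_force: [-0.6, 0.3, -0.0]
width: 0.0398
```

```bash
python3 -c "
from h import *
inc([.4302,.238,.026],10.6)"
```

```text
t 1.65 pos [0.4288 0.2385 0.0583] rpy [1.7997e+02 1.4000e-01 1.0740e+01] F [-0.56  0.33 -0.01] w 0.0398
shift [0.045 0.026 1.077] turn [0.006 0.029 0.028]
```

Call:
{"name": "send_rows", "arguments": {
  "increments": [
    [[0.04,0.02,0.3],[0,0.03,0.03]],
    [[0.04,0.02,0.6],[0,0.03,0.03]],
    [[0.04,0.02,0.85],[0,0.03,0.03]],
    [[0.04,0.02,1.0],[0,0.03,0.03]],
    [[0.04,0.02,1.07],[0,0.03,0.03]]
  ]
}}

```text
t: 2.15
tool_pos: [0.43, 0.2381, 0.0259]
orientation: [3.141, 0.0, 0.185]
wrist_force: [0.1, -0.0, -0.3]
width: 0.0402
```

```bash
python3 -c "
from h import *
inc([.4302,.238,.026],10.6)"
```

```text
t 2.15 pos [0.43   0.2381 0.0259] rpy [179.96   0.    10.59] F [ 0.08 -0.   -0.31] w 0.0402
shift [ 0.006  0.005 -0.003] turn [ 0.007  0.001 -0.002]
```

Good. Close.

Call:
{"name": "send_rows", "arguments": {
  "increments": [
    [[0,0,0],[0,0,0]],
    [[0,0,0],[0,0,0]],
    [[0,0,0],[0,0,0]],
    [[0,0,0],[0,0,0]],
    [[0,0,0],[0,0,0]]
  ],
  "hand": 0,
  "newtons": 80
}}

```text
t: 2.65
tool_pos: [0.4303, 0.2383, 0.0263]
orientation: [3.141, -0.001, 0.185]
wrist_force: [-0.3, -1.2, 5.1]
width: 0.0122
```

Call:
{"name": "send_rows", "arguments": {
  "increments": [
    [[0,0,-0.2],[0,0,0]],
    [[0,0,-0.6],[0,0,0]],
    [[0,0,-1.2],[0,0,0]],
    [[0,0,-2.0],[0,0,0]],
    [[0,0,-3.0],[0,0,0]]
  ]
}}

```text
t: 3.15
tool_pos: [0.4296, 0.2378, 0.1174]
orientation: [3.141, 0.001, 0.185]
wrist_force: [0.5, 0.1, -0.7]
width: 0.0121
```

```bash
python3 - <<'E'
from h import *
st=ctrl.observe()
im,d=cams.capture('wrist'); cv2.imwrite('pics/w2.png',im)
th=np.deg2rad(-17.05); o=np.array([.4967,-.1544]); b=o+.045*np.array([-np.sin(th),np.cos(th)])
print(b)
inc([*b,.17],-17.05)
E
```

```text
[ 0.50989428 -0.11137778]
t 3.2 pos [0.432  0.239  0.1219] rpy [-179.88   -0.29   10.54] F [1.35 0.61 2.39] w 0.0122
shift [ 0.423 11.955 -1.626] turn [-0.037 -0.052  5.519]
```

View pics/w2.png

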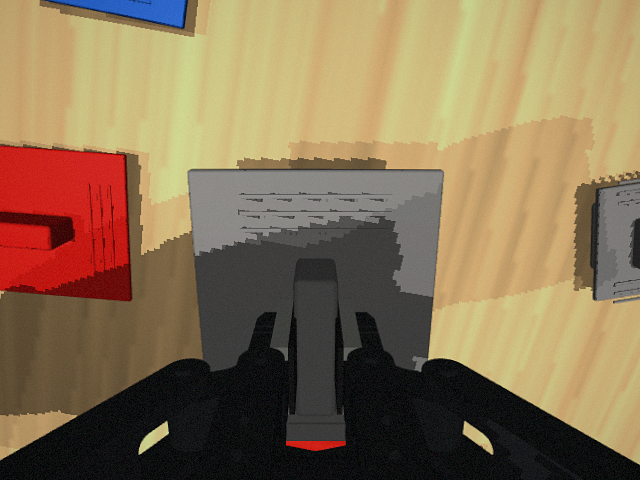

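The cover is gripped squarely and held clear of the table. Next I cross-check the bay position in the earlier top and side pictures before moving.

```bash
python3 - <<'E'
from h import *
th=np.deg2rad(-17.05); c=np.array([.5099,-.1114,.062]); R=rpy([0,0,th])
for n in('top','side'):
    im=cv2.imread(f'pics/{n}0.png')
    for (a,b,col) in((.092,.116,(0,0,255)),(.074,.098,(0,255,0))):
        q=np.array([[-a,-b,0],[a,-b,0],[a,b,0],[-a,b,0]])/2@R.T+c
        uv=proj(n,q); cv2.polylines(im,[np.round(uv*16).astype(np.int32)],True,col,1,cv2.LINE_AA,4)
    u,v=uv.mean(0).astype(int)
    cr=im[v-45:v+45,u-60:u+60]; raw=cv2.imread(f'pics/{n}0.png')[v-45:v+45,u-60:u+60]
    cv2.imwrite(f'pics/chk_{n}.png',cv2.resize(np.hstack([cr,raw]),(800,300),interpolation=cv2.INTER_CUBIC))
a=cv2.imread('pics/chk_top.png');b=cv2.imread('pics/chk_side.png');cv2.imwrite('pics/chk.png',np.vstack([a,b]))
E
```

```text
(no output)
```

View pics/chk.png

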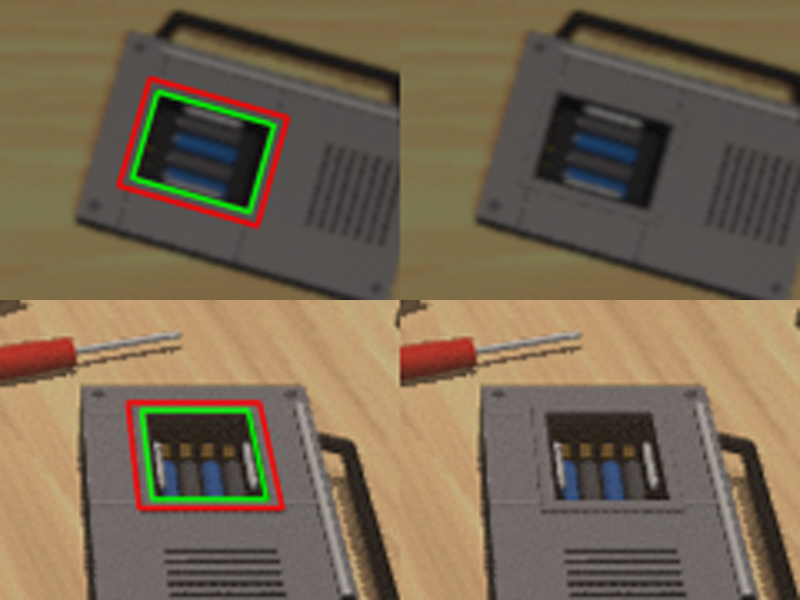

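Both views agree: the predicted rim outlines (red outer, green inner) sit on the rim and the dark bay in both pictures to within about 1 px. Now I'll carry it over.

Call:
{"name": "send_rows", "arguments": {
  "increments": [
    [[0.0,0.8,-0.6],[0,0,0.4]],
    [[0.1,2.0,-1.2],[0,0,0.9]],
    [[0.15,3.4,-1.6],[0,0,1.5]],
    [[0.2,4.8,-1.63],[0,0,2.2]],
    [[0.25,6.2,-1.63],[0,0,2.8]]
  ]
}}

```text
t: 3.7
tool_pos: [0.4736, 0.056, 0.1718]
orientation: [-3.137, -0.006, -0.062]
wrist_force: [1.0, 0.7, -0.5]
width: 0.0122
```

```bash
python3 -c "
from h import *
inc([.5099,-.1114,.15],-17.05)"
```

```text
t 3.7 pos [0.4736 0.056  0.1718] rpy [-179.74   -0.36   -3.57] F [ 0.95  0.75 -0.5 ] w 0.0122
shift [1.551 5.497 0.713] turn [-0.06  -0.066  2.695]
```

Call:
{"name": "send_rows", "arguments": {
  "increments": [
    [[0.4,1.4,0.0],[-0.06,-0.07,0.7]],
    [[0.8,2.8,0.1],[-0.06,-0.07,1.4]],
    [[1.2,4.1,0.3],[-0.06,-0.07,2.0]],
    [[1.45,5.1,0.6],[-0.06,-0.07,2.5]],
    [[1.55,5.5,0.71],[-0.06,-0.07,2.7]]
  ]
}}

```text
t: 4.2
tool_pos: [0.5096, -0.1151, 0.1503]
orientation: [3.14, -0.0, -0.304]
wrist_force: [-0.2, 0.2, -0.4]
width: 0.0121
```

Call:
{"name": "send_rows", "arguments": {
  "increments": [
    [[0,0,0],[0,0,0]],
    [[0,0,0],[0,0,0]],
    [[0,0,0],[0,0,0]],
    [[0,0,0],[0,0,0]],
    [[0,0,0],[0,0,0]]
  ]
}}

```text
t: 4.7
tool_pos: [0.5097, -0.1139, 0.1505]
orientation: [3.141, -0.0, -0.302]
wrist_force: [-0.3, -0.6, -0.6]
width: 0.0118
```

```bash
python3 - <<'E'
from h import *
st=ctrl.observe()
im,d=cams.capture('wrist'); cv2.imwrite('pics/w3.png',im)
P=cloud('wrist',d,st)
# plate in tool frame
R=rpy(st['orientation']); L=(P-st['tool_pos'])@R*1000
m=(abs(L[...,2]-4)<5)&(abs(L[...,0])<60)&(abs(L[...,1])<70)
m&=np.arange(480)[:,None]<380
n,l,s,c=cv2.connectedComponentsWithStats(m.astype(np.uint8)); k=1+np.argmax(s[1:,4]); print(s[k])
Q=L[l==k]; print(Q.min(0),Q.max(0))
A=np.c_[Q[:,:2],np.ones(len(Q))]; print('plate plane',np.linalg.lstsq(A,Q[:,2],rcond=None)[0])
print(cv2.minAreaRect(Q[:,:2].astype(np.float32)))
# top edge line (rows): for columns
e=[];
ys,xs=np.nonzero(l==k)
for u in range(xs.min()+10,xs.max()-10,4):
    v=ys[xs==u].min(); e.append(L[v,u,:2])
print('y edge angle deg',np.rad2deg(np.polyfit(*np.array(e).T,1)[0]))
for n in('side','top'):
    im,d=cams.capture(n); cv2.imwrite(f'pics/{n}3.png',im)
inc([.5099,-.1114,.095],-17.05)
E
```

```text
[  188   169   256   203 37682]
[-45.62259173 -55.53883358  -0.99723372] [43.01623356 23.93230685  7.20418189]
plate plane [1.42034305e-03 2.05793845e-03 4.46793094e+00]
((-1.35009765625, -15.985973358154297), (88.5925521850586, 79.43256378173828), 0.27732521295547485)
y edge angle deg 0.09139690170238113
t 4.85 pos [ 0.5096 -0.1146  0.1504] rpy [ 1.7994e+02 -2.0000e-02 -1.7350e+01] F [ 1.01 -0.   -0.3 ] w 0.0123
shift [-0.024 -0.107  1.846] turn [ 0.012 -0.003 -0.06 ]
```

View pics/w3.png

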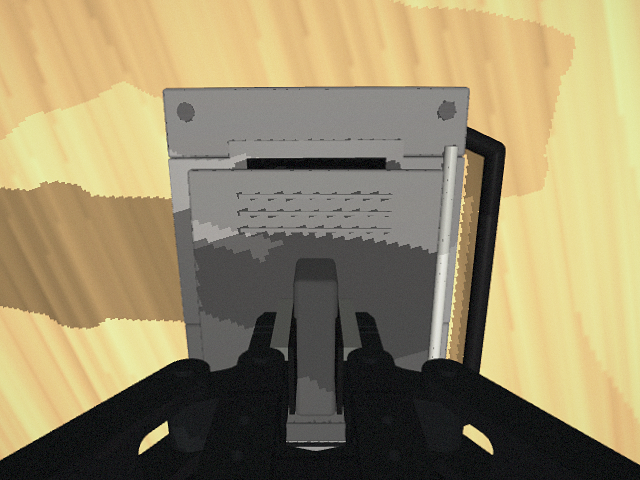

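View pics/side3.png

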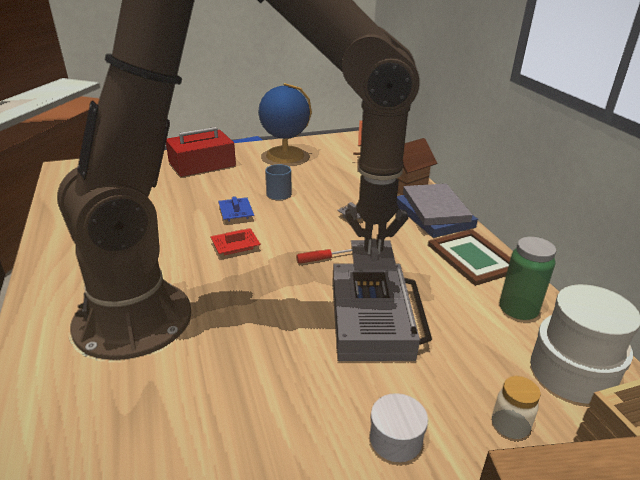

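```bash
python3 - <<'E'
from h import *
im=cv2.imread('pics/w3.png'); st=dict(tool_pos=np.array([.5097,-.1139,.1505]),orientation=np.array([3.141,0,-.302]))
R=rpy(st['orientation'])
g=im.astype(int).max(2); print('slot cols row163:',np.nonzero(g[163,200:420]<45)[0][[0,-1]]+200, 'rim line row 148 step')
hsv=cv2.cvtColor(im,cv2.COLOR_BGR2HSV)
for v in(100,115,130):
    s=(hsv[v,:,1]<50)&(hsv[v,:,2]>60); x=np.nonzero(s)[0]; print(v,x.min(),x.max())
    a=np.array([[x.min(),v],[x.max(),v]]); print(((plane('wrist',a,.06,st)-st['tool_pos'])@R*1000).round(1))
x=np.nonzero(g[163,200:420]<45)[0][[0,-1]]+200
print('slot',((plane('wrist',[[x[0],163],[x[1],163]],.057,st)-st['tool_pos'])@R*1000).round(1))
print('rim ends',((plane('wrist',[[229,148],[403,148],[316,141]],.062,st)-st['tool_pos'])@R*1000).round(1))
print('radio end edge',((plane('wrist',[[165,88],[315,87.5],[467,88]],.06,st)-st['tool_pos'])@R*1000).round(1))
for v in (200,215,300):
    for zz in(.1462,): print('plate',v,((plane('wrist',[[189,v],[441,v]],zz-.0,st)-st['tool_pos'])@R*1000).round(1))
E
```

```text
slot cols row163: [247 385] rim line row 148 step
100 164 468
[[-79.6 -81.4  90.5]
 [ 77.9 -81.3  90.5]]
115 165 466
[[-79.7 -73.9  90.5]
 [ 77.5 -73.7  90.5]]
130 166 466
[[-79.9 -66.2  90.5]
 [ 78.2 -66.1  90.5]]
slot [[-38.2 -48.5  93.5]
 [ 36.6 -48.4  93.5]]
rim ends [[-46.6 -56.8  88.5]
 [ 45.  -56.8  88.5]
 [ -0.8 -60.3  88.5]]
radio end edge [[-78.5 -87.3  90.4]
 [ -1.3 -87.1  90.4]
 [ 76.9 -87.2  90.4]]
plate 200 [[-44.8 -44.9   4.3]
 [ 42.4 -44.8   4.3]]
plate 215 [[-45.2 -39.6   4.3]
 [ 42.8 -39.5   4.3]]
plate 300 [[-48.   -7.3   4.3]
 [ 45.5  -7.3   4.3]]
```

Wrist-camera check: the rim centre is at tool x = -0.8 mm and the plate centre at -1.3 mm. The bay lies about 2.8 mm towards tool -y, which agrees with the plan. The radio's end edge at row 88 is parallel to the plate edge at row 169. Lowering to just above entry.

Call:
{"name": "send_rows", "arguments": {
  "increments": [
    [[0.0,-0.1,0.4],[0,0,0]],
    [[0.0,-0.1,0.9],[0,0,0]],
    [[0.0,-0.1,1.4],[0,0,0]],
    [[0.0,-0.1,1.7],[0,0,0]],
    [[0.0,-0.1,1.8],[0,0,0]]
  ]
}}

```text
t: 5.35
tool_pos: [0.5098, -0.1116, 0.095]
orientation: [3.14, 0.002, -0.303]
wrist_force: [-0.4, -0.7, -0.5]
width: 0.0122
```

```bash
python3 -c "
from h import *
inc([.5099,-.1114,.0835],-17.2)"
```

```text
t 5.35 pos [ 0.5098 -0.1116  0.095 ] rpy [ 1.7991e+02  1.0000e-01 -1.7350e+01] F [-0.4  -0.7  -0.53] w 0.0122
shift [ 0.003 -0.007  0.384] turn [ 0.018  0.02  -0.029]
```

Call:
{"name": "send_rows", "arguments": {
  "increments": [
    [[0,-0.01,0.08],[0.02,0.02,0]],
    [[0,-0.01,0.16],[0.02,0.02,0]],
    [[0,-0.01,0.24],[0.02,0.02,0]],
    [[0,-0.01,0.32],[0.02,0.02,0]],
    [[0,-0.01,0.38],[0.02,0.02,0]]
  ]
}}

```text
t: 5.85
tool_pos: [0.51, -0.1113, 0.0836]
orientation: [-3.141, -0.0, -0.303]
wrist_force: [-0.5, 0.5, -0.7]
width: 0.0126
```

```bash
python3 -c "
from h import *
inc([.5099,-.1114,.0763],-17.2)"
```

```text
t 5.85 pos [ 0.51   -0.1113  0.0836] rpy [-1.7999e+02 -2.0000e-02 -1.7350e+01] F [-0.54  0.51 -0.66] w 0.0126
shift [-0.001  0.004  0.244] turn [-0.003 -0.004 -0.029]
```

The tongues are in without side force. Now pressing slowly.

Call:
{"name": "send_rows", "arguments": {
  "increments": [
    [[0,0,0.04],[0,0,0]],
    [[0,0,0.08],[0,0,0]],
    [[0,0,0.12],[0,0,0]],
    [[0,0,0.16],[0,0,0]],
    [[0,0,0.2],[0,0,0]]
  ]
}}

```text
t: 6.35
tool_pos: [0.5112, -0.1116, 0.0787]
orientation: [-3.141, -0.003, -0.303]
wrist_force: [-0.7, 0.0, 13.5]
width: 0.0122
```

Call:
{"name": "send_rows", "arguments": {
  "increments": [
    [[0,0,0.03],[0,0,0]],
    [[0,0,0.06],[0,0,0]],
    [[0,0,0.09],[0,0,0]],
    [[0,0,0.12],[0,0,0]],
    [[0,0,0.15],[0,0,0]]
  ]
}}

```text
t: 6.85
tool_pos: [0.511, -0.1115, 0.074]
orientation: [-3.141, -0.003, -0.303]
wrist_force: [-0.0, -0.4, -4.0]
width: 0.012
```

```bash
python3 -c "
from h import *
inc([.5099,-.1114,.0703],-17.2)"
```

```text
t 6.85 pos [ 0.511  -0.1115  0.074 ] rpy [-1.7995e+02 -1.4000e-01 -1.7340e+01] F [-0.02 -0.43 -4.05] w 0.012
shift [-0.037  0.007  0.124] turn [-0.01  -0.029 -0.027]
```

Snap passed: the force rose to 13.5 N, then dropped to -4 N. Going on home.

Call:
{"name": "send_rows", "arguments": {
  "increments": [
    [[0,0,0.03],[0,0,0]],
    [[0,0,0.06],[0,0,0]],
    [[0,0,0.09],[0,0,0]],
    [[0,0,0.11],[0,0,0]],
    [[0,0,0.13],[0,0,0]]
  ]
}}

```text
t: 7.35
tool_pos: [0.5111, -0.1115, 0.0703]
orientation: [-3.14, -0.003, -0.303]
wrist_force: [-1.7, 1.4, 6.1]
width: 0.0123
```

Call:
{"name": "send_rows", "arguments": {
  "increments": [
    [[0,0,0.01],[0,0,0]],
    [[0,0,0.02],[0,0,0]],
    [[0,0,0.02],[0,0,0]],
    [[0,0,0.02],[0,0,0]],
    [[0,0,0.02],[0,0,0]]
  ]
}}

```text
t: 7.85
tool_pos: [0.5111, -0.1114, 0.0703]
orientation: [-3.14, -0.003, -0.303]
wrist_force: [-3.2, 0.8, 7.3]
width: 0.012
```

Call:
{"name": "send_rows", "arguments": {
  "increments": [
    [[0,0,0.02],[0,0,0]],
    [[0,0,0.03],[0,0,0]],
    [[0,0,0.04],[0,0,0]],
    [[0,0,0.04],[0,0,0]],
    [[0,0,0.04],[0,0,0]]
  ]
}}

```text
t: 8.35
tool_pos: [0.5112, -0.1114, 0.07]
orientation: [-3.139, -0.003, -0.303]
wrist_force: [-4.2, 1.6, 13.7]
width: 0.0122
```

Call:
{"name": "send_rows", "arguments": {
  "increments": [
    [[-0.01,0,0.03],[0,0,0]],
    [[-0.02,0,0.04],[0,0,0]],
    [[-0.02,0,0.04],[0,0,0]],
    [[-0.02,0,0.04],[0,0,0]],
    [[-0.02,0,0.04],[0,0,0]]
  ]
}}

```text
t: 8.85
tool_pos: [0.5111, -0.1113, 0.07]
orientation: [-3.138, -0.004, -0.303]
wrist_force: [-2.8, 1.1, 15.2]
width: 0.0122
```

```bash
python3 - <<'E'
from h import *
st=ctrl.observe(); print(st['wrist_force'],st['torque'],st['tool_pos'])
im,d=cams.capture('wrist'); cv2.imwrite('pics/w4.png',im)
P=cloud('wrist',d,st); R=rpy(st['orientation']); L=(P-st['tool_pos'])@R*1000
m=(abs(L[...,2]-4)<4)&(abs(L[...,0])<42)&(L[...,1]>-54)&(L[...,1]<0)&(abs(L[...,0])>20)
Q=P[m]; print('plate top z',np.median(Q[:,2]), 'plane',np.linalg.lstsq(np.c_[Q[:,:2],np.ones(len(Q))],Q[:,2],rcond=None)[0].round(3))
m=(abs(L[...,0])<60)&(L[...,1]<-64)&(L[...,1]>-80)&(abs(P[...,2]-.06)<.006); print('radio top z',np.median(P[m][:,2]))
im,d=cams.capture('side'); cv2.imwrite('pics/side4.png',im[180:380,280:480].repeat(3,0).repeat(3,1))
im,d=cams.capture('top'); cv2.imwrite('pics/top4.png',im)
print(ctrl.observe()['wrist_force'])
E
```

```text
[-2.80282114  1.13816283 15.22059691] [-0.22704876  0.88774639 -0.07164639] [ 0.5111417  -0.11133371  0.07000022]
plate top z 0.0659037923102784 plane [-0.003 -0.008  0.067]
radio top z 0.05997717271180228
[-3.00835426  0.81471279 13.73686107]
```

View pics/w4.png

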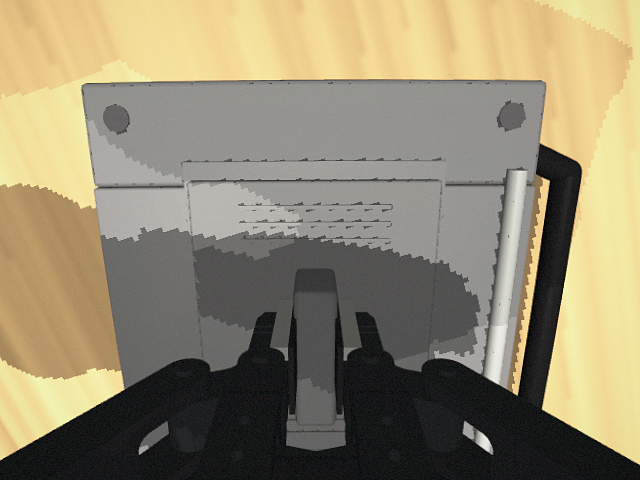

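View pics/side4.png

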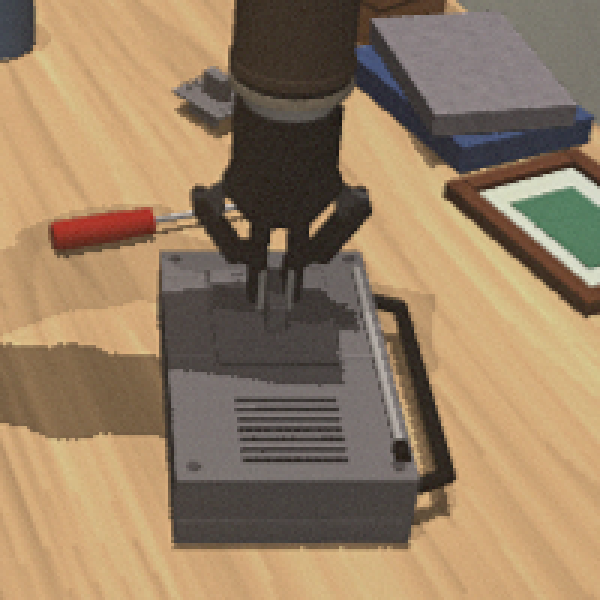

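View pics/top4.png

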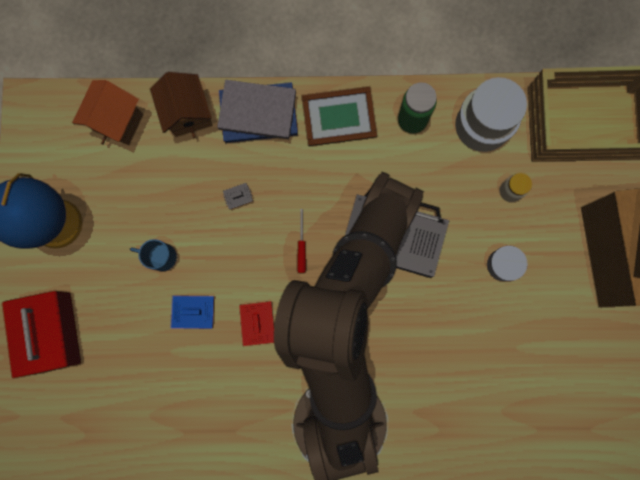

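The wrist view shows the plate flat on the rim, with its back edge at row 181 just inside the rim's at row 160 and level. The top of the plate measures 65.9 mm against a nominal 66. The top view shows the other things unmoved. I'll trim the force slightly and check that it holds.

Call:
{"name": "send_rows", "arguments": {
  "increments": [
    [[-0.02,0,0.04],[0,0,0]],
    [[-0.02,0,0.045],[0,0,0]],
    [[-0.02,0,0.045],[0,0,0]],
    [[-0.02,0,0.045],[0,0,0]],
    [[-0.02,0,0.045],[0,0,0]]
  ]
}}

```text
t: 9.5
tool_pos: [0.5112, -0.1114, 0.07]
orientation: [-3.138, -0.006, -0.303]
wrist_force: [-4.6, 1.1, 17.3]
width: 0.0124
```

```bash
python3 - <<'E'
from h import *
F=[]
for i in range(6):
    cams.capture('side'); F.append(ctrl.observe()['wrist_force'])
print(np.round(F,1))
E
```

```text
[[-3.9  2.1 16.7]
 [-3.2  1.8 16.7]
 [-3.9  1.2 17.4]
 [-3.5  1.8 15.7]
 [-2.7  1.7 17.3]
 [-2.6  1.6 16.1]]
```

The force is steady at about 16.5 N, so I'm handing in.

```bash
python3 -c "
from rig import ctrl
print(ctrl.finish_job()); s=ctrl.observe(); print(s['t'],s['wrist_force'],s['tool_pos'],s['width'])"
```

```text
the job is handed in; nothing more can be done
None
the job is handed in; nothing more can be done
```

The larger grey cover is snapped into the radio's battery bay and still held pressed down with the gripper. The job was handed in at about 9.8 s.

- **Snap:** pressing straight down, the force reached 13.5 N and then dropped to −4 N as the cover passed the catches. The tool then stopped at 70.3 mm, the height predicted for the cover being fully home.
- **Flat on the rim:** the plate's top measured 65.9 mm above the table, against 66 mm nominal, and its tilt was under 0.5°.
- **Hold:** the push was steady at about 16 to 17 N over the last readings, slightly above the 15 N asked. A side force of about 3 to 4 N remained on the tool.
- **Other objects:** the last top view showed the other things where they were, judged by eye; the arm hid part of the table.

No check failed, but readings after the hand-in were refused, so the final second was not measured.

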